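Move a shell mount from the vise dock to the imaging turntable

TASK

Press the red catch of the dovetail dock held in the vise so that the blue carrier with its shell block springs free, slide the carrier out, then slide it into the dovetail dock on the turntable until it is fully home and the catch clicks up behind it. Keep the carrier upright, leave the other things on the bench where they are, and let go.

Things in the scene. Friction and masses are not known exactly. Their poses are not given: they have to be found in the camera images.
- carrier_block (a point): Grip point on the amber resin block of the loose carrier. Block 40 mm long (x), 26 mm wide (y), 40 mm high, pale shell slice on its top, on the middle of a blue plate 10 mm thick. Point: on the block's axis, 36 mm above the plate's underside, 14 mm below the block's top. x along the plate, y across, z up. Starts latched in the vise dock, x along that dock's x. Grip across the 26 mm.
- carrier: The same carrier, origin at the centre of the plate's underside. The blue dovetail plate is 70 mm long (x), 56 mm wide at the underside, 44 mm on top (y), 10 mm thick. In all 0.15 to 0.31 kg.
- vise_home (a point): Dovetail dock (aluminium, 165 x 90 mm) in a small dark cast-iron vise. Point: on the channel floor, 90 mm above the bench, under the centre of a carrier fully home. x points into the channel (sliding-in way; open mouth at -x), y left, z up. Rails 12 mm high, outer faces 42 mm either side. End stop 2.5 mm past home, with a sprung brass ejector pushing back 2 to 4.5 N over the last 12 mm.
- vise_mouth (a point): Middle of the mouth of the vise dock, on the channel floor 79 mm before home; same axes. Here the rail walls flare to 73 mm apart, narrowing to 58.4 mm parallel from 19 mm further in; the overhanging lips (47 mm apart, 6.8 mm above the floor) begin 27 mm further in. The floor reaches 26 mm out before the mouth, as a landing.
- vise_pad (a point): Top centre of the red thumb pad of the vise dock's catch: 26 mm square, 112 mm above the bench when up, 60 mm to +y of the channel's middle line, 68 mm before home; dock's axes. Pressed down 6 mm or more (about 5 N, hard stop at 7.5 mm) it frees a latched carrier, which the ejector shoves about 12 mm towards the mouth within 0.4 s; it then lies over the catch and stays free.
- vise_catch (a joint): Depression of the vise dock's catch in m: 0 up, 0.0075 fully down, 0.006 clears a carrier. Sprung, ramped tongue in the channel floor from 54 to 35 mm before home; an entering carrier rides it down and it pops up 6 mm behind the carrier's rear edge once home. Sliding in over it and against the ejector takes about 3 to 10 N (slippery channel).
- turntable_home (a point): Identical empty dock on a turntable with round white foot, black drum. Point: on the channel floor, 70 mm above the bench, under the centre of a carrier fully home. x points into the channel (sliding-in way; open mouth at -x), y left, z up. Rails 12 mm high, outer faces 42 mm either side. End stop 2.5 mm past home, with a sprung brass ejector pushing back 2 to 4.5 N over the last 12 mm.
- turntable_mouth (a point): Middle of the mouth of the turntable dock, on the channel floor 79 mm before home; same axes. Here the rail walls flare to 73 mm apart, narrowing to 58.4 mm parallel from 19 mm further in; the overhanging lips (47 mm apart, 6.8 mm above the floor) begin 27 mm further in. The floor reaches 26 mm out before the mouth, as a landing.
- turntable_pad (a point): Top centre of the red thumb pad of the turntable dock's catch: 26 mm square, 92 mm above the bench when up, 60 mm to +y of the channel's middle line, 68 mm before home; dock's axes. Pressed down 6 mm or more (about 5 N, hard stop at 7.5 mm) it frees a latched carrier, which the ejector shoves about 12 mm towards the mouth within 0.4 s; it then lies over the catch and stays free.
- turntable_catch (a joint): Depression of the turntable dock's catch in m: 0 up, 0.0075 fully down, 0.006 clears a carrier. Sprung, ramped tongue in the channel floor from 54 to 35 mm before home; an entering carrier rides it down and it pops up 6 mm behind the carrier's rear edge once home. Sliding in over it and against the ejector takes about 3 to 10 N (slippery channel).
- oyster: Oyster shell, about 80 mm across, 20 mm high, lying loose; origin at its underside.
- urchin: Pink sea urchin test, 72 mm across, 40 mm high; origin at its underside.
- pick: Steel dental pick, 160 mm long, 8 mm thick, lying along its x; origin under its middle.
- tin: Round tin specimen box, 87 mm across, 36 mm high; origin at its underside.
- spot_plate: White ceramic spot plate, 92 x 112 x 12 mm; origin at its underside.
- brush_cup: Blue ceramic cup, 68 mm across, 85 mm high; origin at its underside.
Mind the look-alikes: they are no part of the job. There is more than one size of the carrier; the job needs the largest.

How it is judged:
By the outcome, as a careful person would: the job done as asked, in the order asked, and still so for the second after the job is handed in, with the robot touching nothing.
It also fails if it takes over 54 s, if anything falls off the work surface, if the arm or the gripper's body presses on something with over 40 N, if the wrist force passes 120 N, or if a joint passes its speed limit or range.

ROBOT

A 7-joint arm with a two-finger parallel gripper is mounted at the origin on the work surface. World frame = base frame: x ahead of the robot, y to its left, z up, the work surface at z = 0. Lengths are in m, angles in rad, forces in N, time in s.
With the tool pointing down it reaches from about 0.425 to 0.925 m from the base axis. Payload 6.8 kg.
Tool frame: the origin (TCP) lies on the front face of the gripper's body, between the roots of the fingers; the fingertips stand 73 mm ahead of it and the grasp point (between the pads) lies r.pinch_z ahead of it (r.pinch_z is the distance from the TCP to the grasp point, in m); z points along the fingers, y is the direction in which the jaws open and shut (so a half turn about z gives the same grasp; the last joint's range is limited). The gripper opens to 85 mm and grips with 20 to 120 N. Pads are 22 mm wide; open, the fingers measure 114 mm over their backs; the gripper's body (76 mm by 85 mm) begins 54 mm behind the grasp point. The pads swing forward as they close: fully open they stand 13 mm farther back than shut.
Start: joints at [1.138, 0.477, 0.022, 1.555, -0.011, 1.109, -0.083], TCP at [0.215, -0.64, 0.304] pointing down, gripper open.
Joint ranges: [-2.96, 2.96], [-0.34, 2.1], [-1.41, 1.46], [0.24, 2.44], [-1.37, 4.51], [0.17, 1.92], [-2.96, 2.96]. Speed limits (rad/s): [2.39, 2.39, 3.14, 3.14, 3.14, 3.14, 3.14].

INTERFACE

Orientations are given as a rotation vector (axis times angle).
In Python, from bench import readout, grab_frame, r, search_frame, masks_of, tip_of gives the robot as it stands.
- The arm moves only by the tool step_arm, never from a script. Its argument "commands" is a list of rows, each a list of 7 numbers: the shift along the tool's x, y, z as a fraction of full scale, then the turn, a rotation vector about the tool's x, y, z as a fraction of full scale, then the gripper's target within -1 to 1 (shut at 1, half-way at 0, fully open at -1). In form: [[tx, ty, tz, ax, ay, az, hand], ...]. A call has exactly 10 rows; each row is the pose to reach, as a shift and turn from the pose measured when the call began, along the tool's axes at that moment, turning the shorter way round; what a row does not reach only later rows make up. Full scale, the value 1, is 500 mm for a shift and 360 degrees for a turn. A row lasts 1/8 s, in which the tool goes at most 62.5 mm and 10.7 degrees, less where a joint would pass 70% of its speed; a pose out of reach is approached as far as the arm can. A call with a number of a shift or a turn outside -1 to 1 is refused whole. A call with a gripper value outside its range is refused whole. The fingers move at their own pace and stop on an object; "newtons" is the grip in N (left out, the last holds). Time passes only in rows, so rows that repeat a pose let the fingers close, or fill a call up. It gives the time, the measured TCP pose, the force and the opening at its end, in the units of the state.
- readout.get_obs(): the state, without advancing time (a new reading comes with each control period).
- grab_frame(name): name is "scene" or "top" or "wrist"; returns a dict with "img" (480x640x3 uint8, red, green, blue), "K" (3x3 intrinsics, pixels), "D" ([k1, k2, p1, p2, k3] as OpenCV has them; the pictures are not rectified), "world_to_cam" (4x4, takes a point from world to camera coordinates). Camera axes: x right, y down, z forward; pixel columns grow to the right and rows downward; lengths in m; the calibration is good to about 2 mm. A picture is of the moment at which its call begins. There is no depth.
- r.hand_in(): hands the job in, once; it reports no verdict.
Trained networks look in a picture, given as the dict that the camera call returned (one of the last four; its "shot" number tells which), for a name from the list of things; names that differ only in an ending like _2 or _b are one class to them, and where a whole thing is asked for, a point or a joint stands for the part that bears it (a point fixed in the world has none). Each returns a list of dicts, best first, with "p" (0 to 1); they miss things now and then, are a little off and sometimes report something else, mostly with a low value. They report only what shows in the picture. A call takes as long as a camera call. They do not tell look-alikes from the thing itself.
- search_frame(thing, picture): "extent" ([centre column, centre row, width, height] in pixels, round what is visible of it).
- masks_of(thing, picture): "pixels" (480x640 bool, what is visible of it) and "extent" ([centre column, centre row, width, height] in pixels, round what is visible of it).
- tip_of(thing, picture): "point" ([column, row] in pixels: a listed point, or the origin of a listed thing).
The state is a dict: "clock": time; "joints": joint angles; "qvel": joint speeds; "tau": joint torques, N m; "tcp_pos": TCP position; "orientation": TCP orientation; "contact_force": force on the tool from outside, world axes, zero at the start; "moment": the same for the moment, N m; "grip_width": finger opening in m.
Only numpy, scipy, OpenCV 4.12 (cv2) and the standard library are available. Lean on these libraries where they do the work, as an engineer would, in place of code of your own. Each camera call takes 0.05 s, during which the arm holds its last target. There are 200 camera calls.

## Working session

There is one attempt and no reset: what is moved stays moved. The work goes in short steps, Python scripts to look and compute and a tool call to move; the robot and the scene stay as the last step left them, time stands still between calls to the robot, and variables do not carry over. Pictures are saved under pics/ and viewed, about 8 in all and at most 12, crops included, and the job is handed in when it is done.

Besides the shell and the picture viewer there is one more tool, called after "Emit:" by a JSON object that holds its "fn" and its "kwargs". step_arm: Moves the arm, as the interface text tells. Its arguments: {"type":"object","properties":{"commands":{"type":"array"},"newtons":{"type":"number"}},"required":["commands"]}

```bash
mkdir -p pics; ls; python3 - <<'E'
from bench import *
import cv2,numpy as np
o=readout.get_obs(); print({k:np.round(v,3).tolist() for k,v in o.items()}, r.pinch_z)
for n in ("scene","top"):
    f=grab_frame(n); cv2.imwrite(f"pics/{n}0.png",f["img"][:,:,::-1])
    print(n,f["K"].tolist(),np.round(f["D"],4).tolist(),np.round(f["world_to_cam"],4).tolist())
    for t in ["carrier_block","vise_home","vise_mouth","vise_pad","turntable_home","turntable_mouth","turntable_pad","carrier"]:
        print(t,[(np.round(d["point"],1).tolist(),round(float(d["p"]),2)) for d in tip_of(t,f)[:4]])
E
```

```text
pics
{'clock': 0.0, 'joints': [1.138, 0.478, 0.022, 1.556, -0.011, 1.109, -0.083], 'qvel': [-0.002, 0.0, 0.0, -0.0, 0.0, -0.0, -0.001], 'tau': [0.001, -59.646, 1.608, -28.12, 0.012, 0.009, -0.0], 'tcp_pos': [0.215, -0.639, 0.303], 'orientation': [-3.099, -0.508, 0.001], 'contact_force': [-0.136, 0.243, 0.258], 'moment': [0.006, -0.02, -0.007], 'grip_width': 0.085} 0.0539
scene [[570.2255591681437, 0.0, 322.1650401145864], [0.0, 570.2255591681437, 249.73233538871935], [0.0, 0.0, 1.0]] [-0.0239, 0.0, 0.0, 0.0, 0.0] [[-0.8427, 0.5383, 0.0076, 0.4867], [0.4506, 0.7129, -0.5373, -0.2106], [-0.2947, -0.4494, -0.8433, 1.6421], [0.0, 0.0, 0.0, 1.0]]
carrier_block [([357.5, 329.3], 0.75), ([374.1, 404.6], 0.68), ([297.7, 367.0], 0.61)]
vise_home [([357.7, 338.2], 0.79)]
vise_mouth [([377.9, 313.1], 0.76)]
vise_pad [([401.3, 326.6], 0.56)]
turntable_home [([261.1, 218.8], 0.68)]
turntable_mouth [([281.9, 197.3], 0.81)]
turntable_pad [([317.8, 268.9], 0.63), ([293.6, 207.2], 0.5)]
carrier [([359.4, 334.9], 0.94), ([295.3, 371.1], 0.89), ([372.2, 407.9], 0.75)]
top [[462.12794285908024, 0.0, 325.1759200527472], [0.0, 462.12794285908024, 239.2391492017794], [0.0, 0.0, 1.0]] [-0.0302, 0.0, 0.0, 0.0, 0.0] [[0.0097, -0.9996, -0.0268, 0.0033], [-0.9976, -0.0079, -0.0688, 0.6007], [0.0686, 0.0274, -0.9973, 1.241], [0.0, 0.0, 0.0, 1.0]]
carrier_block [([259.1, 179.7], 0.58), ([236.9, 222.9], 0.56), ([197.3, 211.9], 0.5), ([326.7, 177.1], 0.46)]
vise_home [([236.9, 223.2], 0.65)]
vise_mouth [([243.9, 252.9], 0.97), ([325.8, 175.7], 0.48)]
vise_pad [([222.5, 255.1], 0.5)]
turntable_home [([396.1, 222.2], 0.67)]
turntable_mouth [([406.6, 251.3], 0.83)]
turntable_pad [([384.1, 254.3], 0.45)]
carrier [([240.2, 223.6], 0.89), ([264.6, 175.5], 0.62), ([199.6, 211.0], 0.5)]
```

View pics/scene0.png

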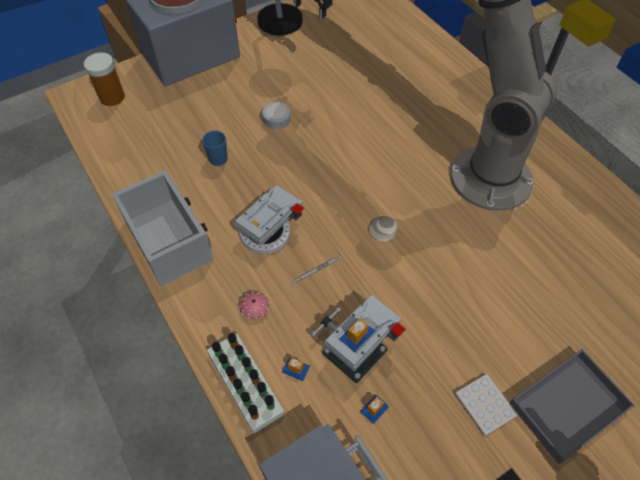

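View pics/top0.png

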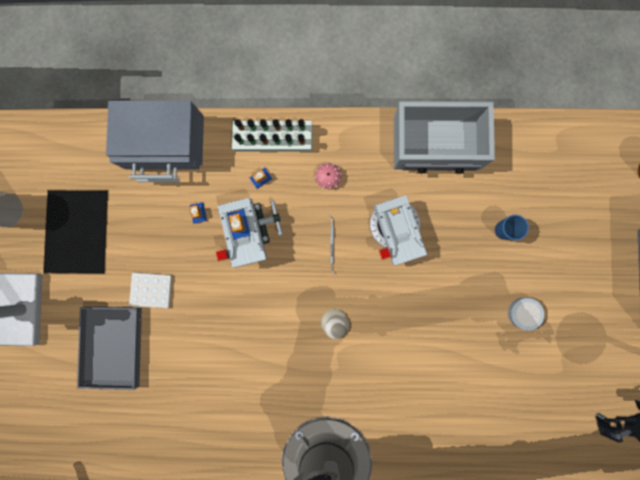

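The scene view shows the vise dock with the large carrier at (357,335) and its red pad at (398,329). The empty turntable dock is at (268,215) with its pad at (297,209). The two small carriers at (296,368) and (374,408) are look-alikes. The top view agrees, and both mouths face the robot.

```bash
cat > h.py <<'E'
from bench import *
import cv2,numpy as np
from scipy.optimize import least_squares
from scipy.spatial.transform import Rotation as R
OFF={"home":(0,0,0),"mouth":(-.079,0,0),"pad":(-.068,.060,.022)}
def proj(f,P):
    T=f["world_to_cam"]; rv=cv2.Rodrigues(T[:3,:3])[0]
    return cv2.projectPoints(np.atleast_2d(np.float64(P)),rv,T[:3,3],f["K"],np.array(f["D"]))[0][:,0]
def d2w(p,o): # p=x,y,yaw,z
    c,s=np.cos(p[2]),np.sin(p[2]); o=np.atleast_2d(o)
    return np.c_[p[0]+c*o[:,0]-s*o[:,1],p[1]+s*o[:,0]+c*o[:,1],p[3]+o[:,2]]
def ray(f,px,z):
    n=cv2.undistortPoints(np.float64([[px]]),f["K"],np.array(f["D"]))[0,0]
    T=f["world_to_cam"]; C=-T[:3,:3].T@T[:3,3]; d=T[:3,:3].T@np.r_[n,1]
    return C+d*(z-C[2])/d[2]
def red(f,guess,rad=18):
    im=f["img"].astype(int); m=(im[...,0]>130)&(im[...,1]<60)&(im[...,2]<60)
    yy,xx=np.nonzero(m); k=np.hypot(xx-guess[0],yy-guess[1])<rad
    return np.r_[xx[k].mean(),yy[k].mean()] if k.sum()>8 else None
E
python3 - <<'E'
from h import *
F=[grab_frame("scene"),grab_frame("top")]
for d,z,g in(("vise",.09,(.62,.2,0)),("turntable",.07,(.62,-.16,0))):
    ob=[]
    for f in F:
        for k,o in OFF.items():
            L=tip_of(f"{d}_{k}",f)
            best=[x for x in L if np.linalg.norm(ray(f,x["point"],z+o[2])[:2]-np.array(g)[:2])<.15]
            if best: ob.append((f,o,np.array(best[0]["point"]),k)); print(d,k,np.round(ray(f,best[0]["point"],z+o[2]),4))
            if k=="pad" and best:
                q=red(f,best[0]["point"]); print("red",q, q is not None and np.round(ray(f,q,z+o[2]),4))
                if q is not None: ob[-1]=(f,o,q,k)
    fun=lambda p:np.concatenate([proj(f,d2w([*p,z],o))[0]-q for f,o,q,k in ob])
    s=least_squares(fun,g,loss="soft_l1"); print(d,np.round(s.x,4),np.round(fun(s.x),1))
    for k,o in OFF.items(): print(k,np.round(d2w([*s.x,z],o)[0],4))
E
```

```text
vise home [0.6314 0.2322 0.09  ]
vise mouth [0.5572 0.2077 0.09  ]
vise pad [0.5478 0.2707 0.112 ]
red [397.91176471 328.68627451] [0.5548 0.2742 0.112 ]
vise home [0.6368 0.2314 0.09  ]
vise mouth [0.5599 0.2153 0.09  ]
vise pad [0.5421 0.2743 0.112 ]
red [221.52631579 254.76315789] [0.5527 0.2696 0.112 ]
vise [0.6347 0.2317 0.2654] [-1.3  0.6  0.4  1.4 -0.1 -1.2 -0.1  0.8  1.6  0.5 -0.8 -0.3]
home [0.6347 0.2317 0.09  ]
mouth [0.5585 0.211  0.09  ]
pad [0.5534 0.2718 0.112 ]
turntable home [ 0.6422 -0.1761  0.07  ]
turntable mouth [ 0.5835 -0.2035  0.07  ]
turntable pad [ 0.5716 -0.1501  0.092 ]
red [297.43548387 207.88709677] [ 0.5631 -0.1417  0.092 ]
turntable home [ 0.643  -0.1739  0.07  ]
turntable mouth [ 0.5648 -0.2043  0.07  ]
turntable pad [ 0.556  -0.1517  0.092 ]
red [384.79710145 252.85507246] [ 0.562  -0.1466  0.092 ]
turntable [ 0.6454 -0.1752  0.3737] [-0.9  0.8  3.7 -2.   0.5 -1.1  0.5 -0.9 -0.1 -2.7 -0.9  0.7]
home [ 0.6454 -0.1752  0.07  ]
mouth [ 0.5719 -0.2041  0.07  ]
pad [ 0.5602 -0.1442  0.092 ]
```

```bash
cat >> h.py <<'E'
def go(x,y,z,yaw):
    o=readout.get_obs(); A=R.from_rotvec(o["orientation"])
    B=R.from_matrix(np.array([[np.cos(yaw),np.sin(yaw),0],[np.sin(yaw),-np.cos(yaw),0],[0,0,-1]]))
    t=A.inv().apply(np.array([x,y,z])-o["tcp_pos"])/.5; w=(A.inv()*B).as_rotvec()/(2*np.pi)
    print("cmd",np.round(np.r_[t,w],4).tolist())
E
python3 -c "
from h import *
go(.50,-.22,.36,.37)"
```

```text
cmd [0.8073, -0.6139, -0.1122, 0.0, -0.0, -0.0072]
```

Emit:
{"fn": "step_arm", "kwargs": {"commands": [[0.807, -0.614, -0.112, 0, 0, -0.0072, 1], [0.807, -0.614, -0.112, 0, 0, -0.0072, 1], [0.807, -0.614, -0.112, 0, 0, -0.0072, 1], [0.807, -0.614, -0.112, 0, 0, -0.0072, 1], [0.807, -0.614, -0.112, 0, 0, -0.0072, 1], [0.807, -0.614, -0.112, 0, 0, -0.0072, 1], [0.807, -0.614, -0.112, 0, 0, -0.0072, 1], [0.807, -0.614, -0.112, 0, 0, -0.0072, 1], [0.807, -0.614, -0.112, 0, 0, -0.0072, 1], [0.807, -0.614, -0.112, 0, 0, -0.0072, 1]]}}

```text
clock: 2.85
tcp_pos: [0.5, -0.2197, 0.3599]
orientation: [3.087, 0.58, -0.0]
contact_force: [0.2, 0.8, 0.5]
grip_width: -0.0002
```

```bash
python3 - <<'E'
from h import *
f=grab_frame("wrist"); im=f["img"].copy()
T=f["world_to_cam"]; print("cam",np.round(-T[:3,:3].T@T[:3,3],3))
p=[.6454,-.1752,.3737,.07]
for k,o in OFF.items():
    q=proj(f,d2w(p,o))[0]; print(k,q.round(1)); 
    for d in tip_of("turntable_"+k,f)[:2]: print("  net",np.round(d["point"],1),round(float(d["p"]),2),ray(f,d["point"],p[3]+o[2]).round(4))
    cv2.circle(im,tuple(int(v) for v in q),4,(0,255,0),1)
a,b=[[int(v) for v in q] for q in proj(f,d2w(p,[[-.079,.042,.012],[.0,.042,.012]]))]
cv2.line(im,a,b,(255,0,255),1)
a,b=[[int(v) for v in q] for q in proj(f,d2w(p,[[-.079,-.042,.012],[.0,-.042,.012]]))]
cv2.line(im,a,b,(255,0,255),1)
cv2.imwrite("pics/w1.png",im[:,:,::-1]); cv2.imwrite("pics/w1raw.png",f["img"][:,:,::-1])
q=red(f,proj(f,d2w(p,OFF["pad"]))[0],50); print("red",q, q is not None and ray(f,q,.092))
go(.50,.22,.36,.265)
E
```

```text
cam [ 0.563 -0.195  0.43 ]
home [328.7  53.8]
  net [335.5  57.4] 0.78 [ 0.6448 -0.1822  0.07  ]
  net [130.9 241.1] 0.55 [ 0.403  -0.0463  0.07  ]
mouth [328.3 141.3]
  net [332.5 145.1] 0.62 [ 0.57   -0.2092  0.07  ]
  net [335.8  55.5] 0.3 [ 0.6465 -0.1818  0.07  ]
pad [262.9 128.8]
  net [264.2 127.7] 0.78 [ 0.5615 -0.1449  0.092 ]
red [264.86060606 128.62727273] [ 0.56094009 -0.14575631  0.092     ]
cmd [0.3192, -0.8242, -0.0011, 0.0, 0.0001, 0.0162]
```

View pics/w1.png

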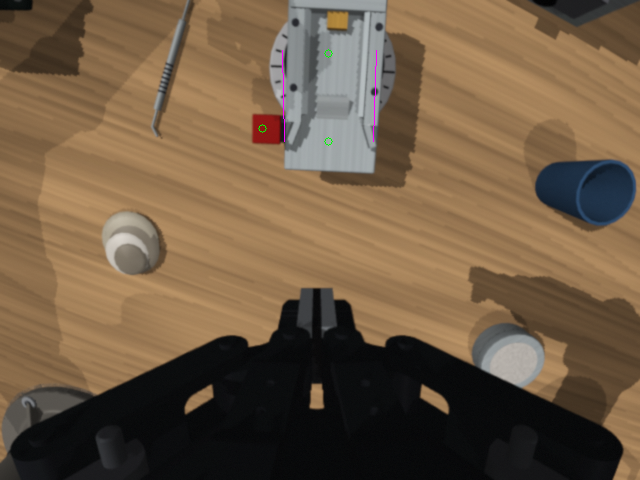

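The wrist view shows the empty dock, with its mouth near (330,145) and red pad at (264,128). It sits about 4 px right of my overlay, so I'll move closer to refine.

Emit:
{"fn": "step_arm", "kwargs": {"commands": [[-0.12, 0, 0.16, 0, 0, 0, 1], [-0.12, 0, 0.16, 0, 0, 0, 1], [-0.12, 0, 0.16, 0, 0, 0, 1], [-0.12, 0, 0.16, 0, 0, 0, 1], [-0.12, 0, 0.16, 0, 0, 0, 1], [-0.12, 0, 0.16, 0, 0, 0, 1], [-0.12, 0, 0.16, 0, 0, 0, 1], [-0.12, 0, 0.16, 0, 0, 0, 1], [-0.12, 0, 0.16, 0, 0, 0, 1], [-0.12, 0, 0.16, 0, 0, 0, 1]]}}

```text
clock: 4.3
tcp_pos: [0.4427, -0.2434, 0.2797]
orientation: [3.089, 0.573, -0.002]
contact_force: [-0.4, -0.1, 0.2]
grip_width: -0.0002
```

```bash
cat >> h.py <<'E'
def wire(im,f,p,col=(255,0,255)):
    for seg in ([(-.079,.042,.012),(.05,.042,.012)],[(-.079,-.042,.012),(.05,-.042,.012)],[(-.060,.0292,0),(.0,.0292,0)],[(-.060,-.0292,0),(.0,-.0292,0)],
      [(-.052,.0235,.012),(.03,.0235,.012)],[(-.052,-.0235,.012),(.03,-.0235,.012)],[(-.105,-.042,0),(-.105,.042,0)],
      [(-.081,.047,.022),(-.055,.047,.022),(-.055,.073,.022),(-.081,.073,.022),(-.081,.047,.022)],[(-.054,-.01,0),(-.054,.01,0)],[(-.035,-.01,.006),(-.035,.01,.006)]):
        cv2.polylines(im,[proj(f,d2w(p,seg)).round().astype(int)],False,col,1)
def look(d,p,name):
    f=grab_frame("wrist"); im=f["img"].copy()
    for k,o in OFF.items():
        q=proj(f,d2w(p,o))[0]; print(k,q.round(1))
        for t in tip_of(d+"_"+k,f)[:2]: print("  net",np.round(t["point"],1),round(float(t["p"]),2),ray(f,t["point"],p[3]+o[2]).round(4))
    q=red(f,proj(f,d2w(p,OFF["pad"]))[0],60); print("red",q, q is not None and ray(f,q,p[3]+.022))
    np.savez(f"pics/{name}.npz",**{k:f[k] for k in("img","K","D","world_to_cam")})
    wire(im,f,p); cv2.imwrite(f"pics/{name}.png",im[:,:,::-1])
E
python3 - <<'E'
from h import *
look("turntable",[.6455,-.179,.36,.07],"w2")
E
```

```text
home [335.  -67.5]
mouth [333.4  52.9]
  net [332.8  56.7] 0.65 [ 0.569  -0.2074  0.07  ]
pad [243.6  26.7]
  net [244.   29.3] 0.62 [ 0.5593 -0.1476  0.092 ]
  net [ 81.5 198.7] 0.55 [ 0.41   -0.0685  0.092 ]
red None False
```

View pics/w2.png

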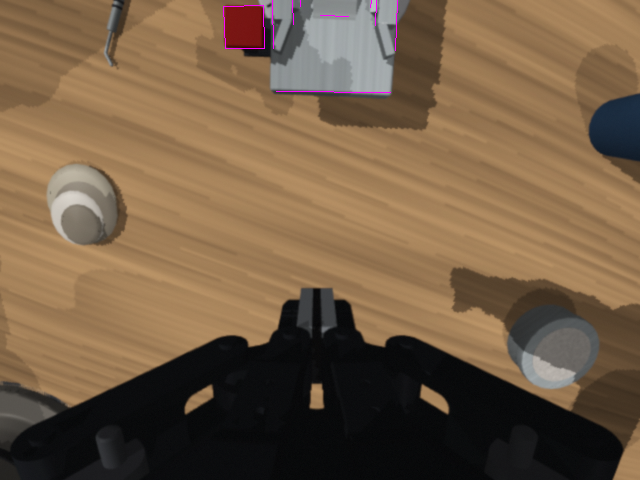

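The model matches the pad and landing edge to about 1–2 px, but the dock has slid out of the top. I'll move forward to get the whole dock in view.

Emit:
{"fn": "step_arm", "kwargs": {"commands": [[0.26, 0, 0, 0, 0, 0, 1], [0.26, 0, 0, 0, 0, 0, 1], [0.26, 0, 0, 0, 0, 0, 1], [0.26, 0, 0, 0, 0, 0, 1], [0.26, 0, 0, 0, 0, 0, 1], [0.26, 0, 0, 0, 0, 0, 1], [0.26, 0, 0, 0, 0, 0, 1], [0.26, 0, 0, 0, 0, 0, 1], [0.26, 0, 0, 0, 0, 0, 1], [0.26, 0, 0, 0, 0, 0, 1]]}}

```text
clock: 5.75
tcp_pos: [0.5641, -0.1968, 0.2796]
orientation: [3.089, 0.573, -0.001]
contact_force: [0.3, -0.6, 1.3]
grip_width: -0.0001
```

```bash
python3 - <<'E'
from h import *
look("turntable",[.6445,-.179,.36,.07],"w3")
go(.55,.21,.34,.265)
E
```

```text
home [333.  127.4]
  net [335.4 129.9] 0.79 [ 0.6435 -0.1813  0.07  ]
mouth [331.3 230.3]
  net [331.7 230.7] 0.9 [ 0.5704 -0.2073  0.07  ]
pad [251.1 222.1]
  net [252.3 222.1] 0.94 [ 0.56   -0.1476  0.092 ]
  net [333.9 234.1] 0.46 [ 0.573 -0.207  0.092]
red [250.30270793 219.47582205] [ 0.56137266 -0.14563242  0.092     ]
cmd [0.2653, -0.7696, -0.1212, 0.0, 0.0001, 0.0162]
```

View pics/w3.png

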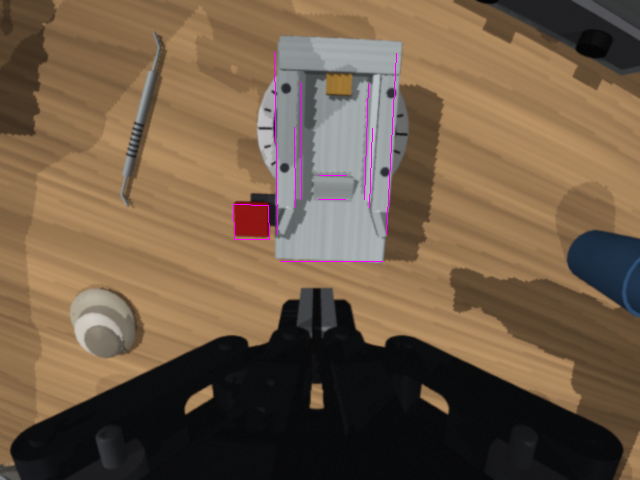

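The wrist view shows the model matching to within 1–2 px, so I'll take turntable home as (0.6445, −0.180) with yaw 0.35. Next is the vise.

Emit:
{"fn": "step_arm", "kwargs": {"commands": [[0.265, -0.77, -0.121, 0, 0, 0.0162, 1], [0.265, -0.77, -0.121, 0, 0, 0.0162, 1], [0.265, -0.77, -0.121, 0, 0, 0.0162, 1], [0.265, -0.77, -0.121, 0, 0, 0.0162, 1], [0.265, -0.77, -0.121, 0, 0, 0.0162, 1], [0.265, -0.77, -0.121, 0, 0, 0.0162, 1], [0.265, -0.77, -0.121, 0, 0, 0.0162, 1], [0.265, -0.77, -0.121, 0, 0, 0.0162, 1], [0.265, -0.77, -0.121, 0, 0, 0.0162, 1], [0.265, -0.77, -0.121, 0, 0, 0.0162, 1]]}}

```text
clock: 7.2
tcp_pos: [0.5501, 0.2083, 0.3396]
orientation: [3.113, 0.411, -0.002]
contact_force: [0.0, -0.2, -0.9]
grip_width: -0.0002
```

```bash
python3 - <<'E'
from h import *
look("vise",[.6347,.2317,.2654,.09],"w4")
f=grab_frame("wrist")
for t in tip_of("carrier_block",f)[:2]: print("blk",np.round(t["point"],1),t["p"],ray(f,t["point"],.126).round(4))
E
```

```text
home [315.6 121.9]
mouth [316.  213.2]
  net [311.6 213.9] 0.69 [0.5569 0.2146 0.09  ]
pad [244.4 205.5]
red None False
blk [554.4  60. ] 0.75 [0.7262 0.0706 0.126 ]
blk [318.4 120.9] 0.66 [0.6337 0.2304 0.126 ]
```

View pics/w4.png

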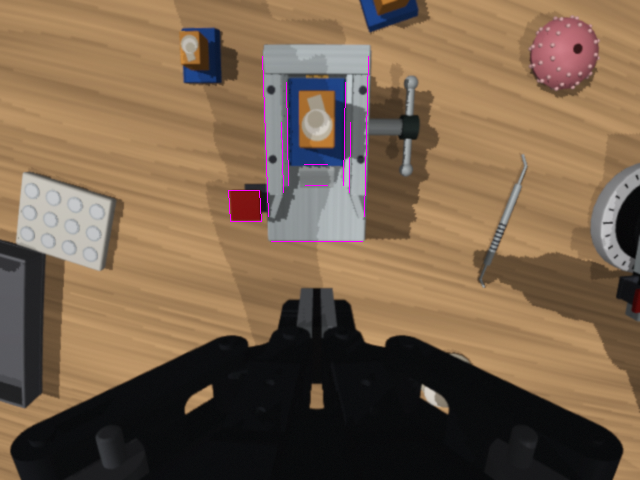

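The overlay matches the vise dock closely: the pad at (245,205), the rails and the landing edge all line up. Now I'll press the pad.

```bash
python3 - <<'E'
from h import *
go(.5534,.2718,.195,.265)
go(.5534,.2718,.178,.265)
E
```

```text
cmd [0.0396, -0.1182, 0.2897, 0.0, 0.0001, -0.0001]
cmd [0.0396, -0.1182, 0.3237, 0.0, 0.0001, -0.0001]
```

Emit:
{"fn": "step_arm", "kwargs": {"commands": [[0.04, -0.118, 0.1, 0, 0, 0, 1], [0.04, -0.118, 0.2, 0, 0, 0, 1], [0.04, -0.118, 0.28, 0, 0, 0, 1], [0.04, -0.118, 0.3, 0, 0, 0, 1], [0.04, -0.118, 0.31, 0, 0, 0, 1], [0.04, -0.118, 0.318, 0, 0, 0, 1], [0.04, -0.118, 0.323, 0, 0, 0, 1], [0.04, -0.118, 0.323, 0, 0, 0, 1], [0.04, -0.118, 0.323, 0, 0, 0, 1], [0.04, -0.118, 0.323, 0, 0, 0, 1]]}}

```text
clock: 8.75
tcp_pos: [0.5545, 0.272, 0.1791]
orientation: [-3.114, -0.413, -0.002]
contact_force: [2.3, -0.2, 4.1]
grip_width: -0.0001
```

```bash
python3 - <<'E'
from h import *
go(.5534,.2718,.1767,.265)
f=grab_frame("top"); print([(np.round(t["point"],1),round(float(t["p"]),2)) for t in tip_of("carrier",f)])
f=grab_frame("scene"); print([(np.round(t["point"],1),round(float(t["p"]),2)) for t in tip_of("carrier",f)])
for s in (0,-.012,-.014): print(proj(f,d2w([.6347,.2317,.2654,.09],(s,0,0))))
c=f["img"][270:390,290:450]; cv2.imwrite("pics/s5.png",cv2.resize(c[:,:,::-1],None,fx=4,fy=4,interpolation=cv2.INTER_CUBIC))
E
```

```text
cmd [-0.0021, -0.0002, 0.0047, -0.0, -0.0002, -0.0002]
[(array([261.4, 174.4]), 0.86), (array([196.4, 210.9]), 0.82), (array([239. , 226.5]), 0.76)]
[(array([360.1, 330.7]), 0.97), (array([296.3, 370.9]), 0.97), (array([381.7, 314.1]), 0.58), (array([371.3, 409.1]), 0.56)]
[[356.67720627 335.65733625]]
[[360.13846928 332.01325189]]
[[360.71281391 331.40852676]]
```

View pics/s5.png

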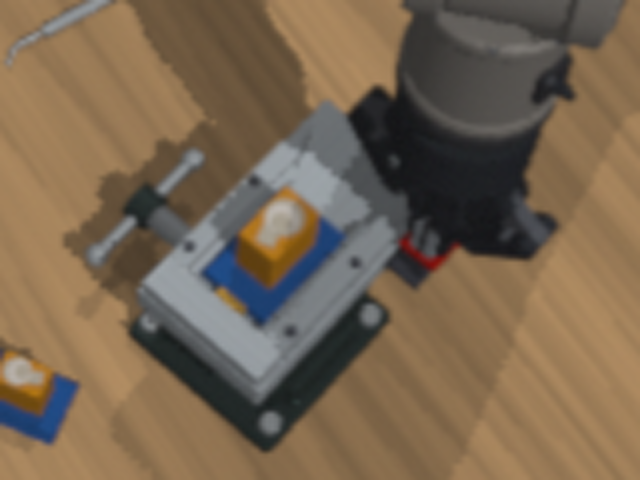

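The crop shows the gripper on the red pad and the carrier ejected by about 12 mm, with the brass ejector now visible. I'll lift, open the jaws and look.

Emit:
{"fn": "step_arm", "kwargs": {"commands": [[0, 0, -0.1, 0, 0, 0, 1], [0, 0, -0.18, 0, 0, 0, 1], [-0.03, 0.12, -0.22, 0, 0, 0, -1], [-0.03, 0.12, -0.22, 0, 0, 0, -1], [-0.03, 0.12, -0.22, 0, 0, 0, -1], [-0.03, 0.12, -0.22, 0, 0, 0, -1], [-0.03, 0.12, -0.22, 0, 0, 0, -1], [-0.03, 0.12, -0.22, 0, 0, 0, -1], [-0.03, 0.12, -0.22, 0, 0, 0, -1], [-0.03, 0.12, -0.22, 0, 0, 0, -1]]}}

```text
clock: 10.2
tcp_pos: [0.5549, 0.2101, 0.2884]
orientation: [3.114, 0.414, -0.001]
contact_force: [0.5, 0.5, 0.4]
grip_width: 0.085
```

```bash
python3 - <<'E'
from h import *
p=[.6347,.2317,.2654,.09]
look("vise",p,"w6")
f=grab_frame("wrist")
for t in tip_of("carrier_block",f)[:3]: print("blk",np.round(t["point"],1),t["p"],ray(f,t["point"],.126).round(4))
print(d2w(p,(-.0125,0,.036)))
im=f["img"].copy().astype(int); m=(im[...,2]>1.5*im[...,0])&(im[...,2]>70)&(im[...,2]>1.3*im[...,1])
q=proj(f,d2w(p,[(-.0125+a*.035,b*.022,.010) for a in(-1,1) for b in(-1,1)])); print("plate top corners for -12.5mm",q.round(1).tolist())
x0,x1=q[:,0].min()-12,q[:,0].max()+12; y0,y1=q[:,1].min()-20,q[:,1].max()+20
yy,xx=np.nonzero(m); k=(xx>x0)&(xx<x1)&(yy>y0)&(yy<y1); print("blue",xx[k].min(),xx[k].max(),yy[k].min(),yy[k].max())
go(*d2w(p,(-.0125,0,0))[0][:2],.260,.265);go(*d2w(p,(-.0125,0,0))[0][:2],.182,.265)
E
```

```text
home [316.8 125. ]
mouth [316.9 232.2]
  net [315.7 232.3] 0.69 [0.5581 0.2119 0.09  ]
pad [231.9 224.5]
  net [231.7 225.3] 0.64 [0.5527 0.2718 0.112 ]
red None False
blk [174.9  43.9] 0.94 [0.657  0.3259 0.126 ]
blk [316.6 142.1] 0.87 [0.6228 0.2285 0.126 ]
blk [314.7 231.8] 0.39 [0.5667 0.2147 0.126 ]
[[0.62263765 0.22842131 0.126     ]]
plate top corners for -12.5mm [[347.2, 192.9], [286.2, 193.0], [349.1, 89.8], [284.1, 89.9]]
blue 284 351 90 193
cmd [0.1403, -0.0002, 0.0568, 0.0, 0.0001, -0.0001]
cmd [0.1404, -0.0002, 0.2128, 0.0, 0.0001, -0.0001]
```

View pics/w6.png

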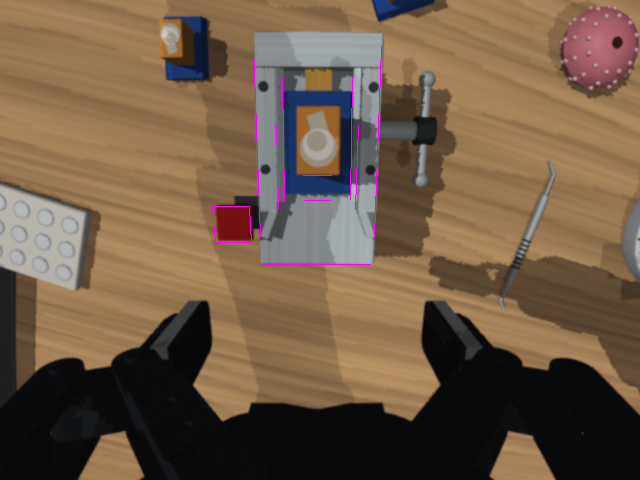

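The view shows the freed carrier with its block centre at (317,142), matching the −12.5 mm prediction. I'll descend and grip.

Emit:
{"fn": "step_arm", "kwargs": {"commands": [[0.07, 0, 0.02, 0, 0, 0, -1], [0.14, 0, 0.03, 0, 0, 0, -1], [0.14, 0, 0.09, 0, 0, 0, -1], [0.14, 0, 0.15, 0, 0, 0, -1], [0.14, 0, 0.19, 0, 0, 0, -1], [0.14, 0, 0.213, 0, 0, 0, -1], [0.14, 0, 0.213, 0, 0, 0, -1], [0.14, 0, 0.213, 0, 0, 0, 1], [0.14, 0, 0.213, 0, 0, 0, 1], [0.14, 0, 0.213, 0, 0, 0, 1]], "newtons": 50}}

```text
clock: 11.75
tcp_pos: [0.6227, 0.2284, 0.1826]
orientation: [-3.114, -0.414, -0.001]
contact_force: [0.0, 0.2, -0.8]
grip_width: 0.0322
```

Emit:
{"fn": "step_arm", "kwargs": {"commands": [[0, 0, 0, 0, 0, 0, 1], [0, 0, 0, 0, 0, 0, 1], [0, 0, 0, 0, 0, 0, 1], [-0.02, 0, 0, 0, 0, 0, 1], [-0.05, 0, 0, 0, 0, 0, 1], [-0.08, 0, 0, 0, 0, 0, 1], [-0.11, 0, 0, 0, 0, 0, 1], [-0.14, 0, 0, 0, 0, 0, 1], [-0.17, 0, 0, 0, 0, 0, 1], [-0.17, 0, 0, 0, 0, 0, 1]]}}

```text
clock: 13.0
tcp_pos: [0.5394, 0.2059, 0.1826]
orientation: [3.114, 0.414, -0.001]
contact_force: [-0.6, -0.0, 1.2]
grip_width: 0.0255
```

```bash
python3 - <<'E'
from h import *
o=readout.get_obs(); print(o["tcp_pos"],o["contact_force"],o["grip_width"])
p=[.6347,.2317,.2654,.09]
f=grab_frame("scene"); print([(np.round(t["point"],1),round(float(t["p"]),2)) for t in tip_of("carrier",f)])
print(proj(f,d2w(p,[(-.0975,0,0),(-.0125,0,0)])))
q=[.6445,-.1802,.35,.07]
m=d2w(q,(-.100,0,0))[0]; print(m)
go(*m[:2],.26,.35)
E
```

```text
[0.53940827 0.20591627 0.18264169] [-0.5558555  -0.02970774  1.16329364] 0.025479731094815244
[(array([370.2, 412.4]), 0.84), (array([385.2, 306.7]), 0.75), (array([295.7, 371.6]), 0.58)]
[[384.06283539 306.81276969]
 [360.28212304 331.8620006 ]]
[ 0.55056273 -0.21448978  0.07      ]
cmd [-0.2003, 0.8173, -0.1548, 0.0, -0.0, -0.0137]
```

Emit:
{"fn": "step_arm", "kwargs": {"commands": [[0, 0, -0.06, 0, 0, 0, 1], [0, 0, -0.15, 0, 0, 0, 1], [-0.2, 0.817, -0.155, 0, 0, -0.0137, 1], [-0.2, 0.817, -0.155, 0, 0, -0.0137, 1], [-0.2, 0.817, -0.155, 0, 0, -0.0137, 1], [-0.2, 0.817, -0.155, 0, 0, -0.0137, 1], [-0.2, 0.817, -0.155, 0, 0, -0.0137, 1], [-0.2, 0.817, -0.155, 0, 0, -0.0137, 1], [-0.2, 0.817, -0.155, 0, 0, -0.0137, 1], [-0.2, 0.817, -0.155, 0, 0, -0.0137, 1]]}}

```text
clock: 14.35
tcp_pos: [0.5495, -0.2198, 0.259]
orientation: [3.094, 0.535, -0.003]
contact_force: [0.3, 0.4, -1.7]
grip_width: 0.0252
```

```bash
python3 - <<'E'
from h import *
q=[.6445,-.1802,.35,.07]
look("turntable",q,"w7")
m=d2w(q,(-.100,0,0))[0]
for z in (.168,.163): go(*m[:2],z,.35)
E
```

```text
home [308.5  93. ]
  net [312.2  94.6] 0.95 [ 0.6444 -0.1829  0.07  ]
mouth [309.9 208. ]
  net [311.1 208.4] 0.6 [ 0.5703 -0.2082  0.07  ]
pad [219.2 198.2]
  net [217.2 194.9] 0.59 [ 0.5617 -0.1453  0.092 ]
red [216.88073394 194.7148318 ] [ 0.56176709 -0.14509151  0.092     ]
cmd [-0.0017, 0.0035, 0.1832, -0.0002, 0.0, 0.0004]
cmd [-0.0017, 0.0035, 0.1932, -0.0002, 0.0, 0.0004]
```

View pics/w7.png

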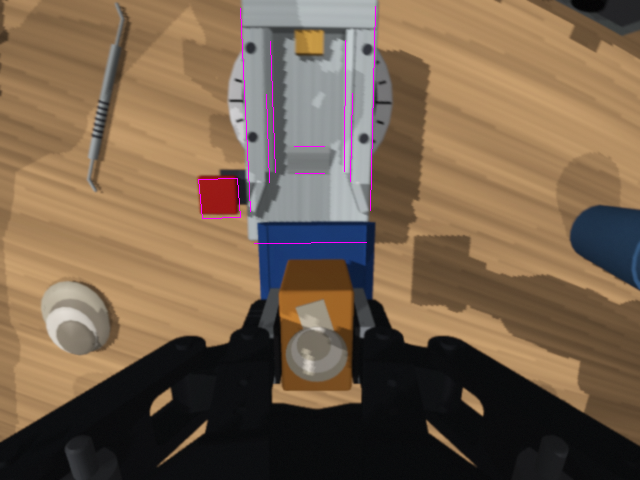

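The carrier hangs upright in front of the dock, and the rails match the model to about 1–2 px. I'll refine lateral position and yaw numerically from the two saved views.

```bash
python3 - <<'E'
from h import *
L=lambda x0,x1,y,z:np.c_[np.linspace(x0,x1,60),np.full(60,y),np.full(60,z)]
S=np.vstack([L(-.075,.05,.042,.012),L(-.075,.05,-.042,.012),L(-.045,.03,.0235,.012),L(-.045,.03,-.0235,.012)])
for names in (["w3"],["w7"],["w3","w7"]):
    G=[]
    for n in names:
        f=dict(np.load(f"pics/{n}.npz")); g=cv2.GaussianBlur(cv2.cvtColor(f["img"],cv2.COLOR_RGB2GRAY).astype(np.float32),(0,0),1.2)
        G.append((f,np.minimum(np.hypot(cv2.Sobel(g,5,1,0),cv2.Sobel(g,5,0,1)),120)))
    best=[]
    for dy in np.arange(-.005,.0051,.0005):
        for yaw in np.arange(.31,.391,.005):
            p=[.6445-dy*.343,-.1802+dy*.94,yaw,.07]; s=0
            for f,m in G:
                uv=proj(f,d2w(p,S)).astype(np.float32); s+=cv2.remap(m,uv[:,0][None],uv[:,1][None],cv2.INTER_LINEAR).mean()
            best.append((round(float(s),1),round(dy,4),round(yaw,3),np.round(p[:2],4).tolist()))
    print(names,sorted(best,reverse=True)[:4])
o=readout.get_obs(); print(o["tcp_pos"])
E
```

```text
['w3'] [(72.7, np.float64(-0.0005), np.float64(0.325), [0.6447, -0.1807]), (72.5, np.float64(-0.0005), np.float64(0.33), [0.6447, -0.1807]), (72.4, np.float64(-0.0005), np.float64(0.32), [0.6447, -0.1807]), (71.9, np.float64(-0.0005), np.float64(0.335), [0.6447, -0.1807])]
['w7'] [(68.7, np.float64(-0.0), np.float64(0.33), [0.6445, -0.1802]), (68.4, np.float64(-0.0), np.float64(0.335), [0.6445, -0.1802]), (68.3, np.float64(-0.0), np.float64(0.325), [0.6445, -0.1802]), (67.3, np.float64(-0.0), np.float64(0.34), [0.6445, -0.1802])]
['w3', 'w7'] [(137.5, np.float64(-0.0005), np.float64(0.325), [0.6447, -0.1807]), (137.0, np.float64(-0.0005), np.float64(0.33), [0.6447, -0.1807]), (137.0, np.float64(-0.0005), np.float64(0.32), [0.6447, -0.1807]), (135.7, np.float64(-0.0), np.float64(0.33), [0.6445, -0.1802])]
[ 0.55082723 -0.21266359  0.25960603]
```

```bash
python3 - <<'E'
from h import *
q=[.6446,-.1805,.33,.07]
m=d2w(q,(-.103,0,0))[0]
for z in (.168,.1632): go(*m[:2],z,.33)
E
```

```text
cmd [-0.0077, -0.0, 0.1832, -0.0002, 0.0, 0.0036]
cmd [-0.0077, -0.0, 0.1928, -0.0002, 0.0, 0.0036]
```

Emit:
{"fn": "step_arm", "kwargs": {"commands": [[-0.008, 0, 0.03, 0, 0, 0.0036, 1], [-0.008, 0, 0.08, 0, 0, 0.0036, 1], [-0.008, 0, 0.13, 0, 0, 0.0036, 1], [-0.008, 0, 0.165, 0, 0, 0.0036, 1], [-0.008, 0, 0.18, 0, 0, 0.0036, 1], [-0.008, 0, 0.185, 0, 0, 0.0036, 1], [-0.008, 0, 0.189, 0, 0, 0.0036, 1], [-0.008, 0, 0.1925, 0, 0, 0.0036, 1], [-0.008, 0, 0.1925, 0, 0, 0.0036, 1], [-0.008, 0, 0.1925, 0, 0, 0.0036, 1]]}}

```text
clock: 15.8
tcp_pos: [0.5471, -0.214, 0.1636]
orientation: [-3.098, -0.515, 0.0]
contact_force: [-0.3, 0.1, -1.5]
grip_width: 0.0255
```

```bash
python3 - <<'E'
from h import *
o=readout.get_obs(); print(o["tcp_pos"],o["contact_force"])
q=[.6446,-.1805,.33,.07]
for s in (-.05,-.03,0,.0015): go(*d2w(q,(s,0,0))[0][:2],.1632,.33)
E
```

```text
[ 0.54709783 -0.21401434  0.16361481] [-0.31436618  0.07112507 -1.49613217]
cmd [0.1062, -0.0003, 0.0008, -0.0002, -0.0, -0.0001]
cmd [0.1462, -0.0003, 0.0008, -0.0002, -0.0, -0.0001]
cmd [0.2062, -0.0003, 0.0009, -0.0002, -0.0, -0.0001]
cmd [0.2092, -0.0003, 0.0009, -0.0002, -0.0, -0.0001]
```

Slide in to −50 mm first and check the forces.

Emit:
{"fn": "step_arm", "kwargs": {"commands": [[0.01, 0, 0.001, 0, 0, 0, 1], [0.022, 0, 0.001, 0, 0, 0, 1], [0.034, 0, 0.001, 0, 0, 0, 1], [0.046, 0, 0.001, 0, 0, 0, 1], [0.058, 0, 0.001, 0, 0, 0, 1], [0.07, 0, 0.001, 0, 0, 0, 1], [0.082, 0, 0.001, 0, 0, 0, 1], [0.094, 0, 0.001, 0, 0, 0, 1], [0.106, 0, 0.001, 0, 0, 0, 1], [0.106, 0, 0.001, 0, 0, 0, 1]]}}

```text
clock: 17.05
tcp_pos: [0.5982, -0.1964, 0.1633]
orientation: [-3.098, -0.516, -0.002]
contact_force: [0.2, 0.5, 1.7]
grip_width: 0.025
```

```bash
python3 - <<'E'
from h import *
o=readout.get_obs(); print(o["tcp_pos"],o["contact_force"],o["moment"])
q=[.6446,-.1805,.33,.07]
c,s=np.cos(.33),np.sin(.33); d=o["tcp_pos"][:2]-q[:2]; print("along",c*d[0]+s*d[1],"lat",-s*d[0]+c*d[1])
for s in (-.02,0,.0015): go(*d2w(q,(s,0,0))[0][:2],.1630,.33)
E
```

```text
[ 0.59817574 -0.19640809  0.16328871] [0.2342449  0.50859132 1.69859723] [ 0.07315416 -0.17230641  0.02390486]
along -0.04907422560164256 lat -6.2703221017715305e-06
cmd [0.0581, 0.0, 0.0007, -0.0001, -0.0002, 0.0001]
cmd [0.0981, 0.0, 0.0007, -0.0001, -0.0002, 0.0001]
cmd [0.1011, 0.0, 0.0007, -0.0001, -0.0002, 0.0001]
```

Emit:
{"fn": "step_arm", "kwargs": {"commands": [[0.012, 0, 0.001, 0, 0, 0, 1], [0.024, 0, 0.001, 0, 0, 0, 1], [0.036, 0, 0.001, 0, 0, 0, 1], [0.048, 0, 0.001, 0, 0, 0, 1], [0.06, 0, 0.001, 0, 0, 0, 1], [0.072, 0, 0.001, 0, 0, 0, 1], [0.083, 0, 0.001, 0, 0, 0, 1], [0.092, 0, 0.001, 0, 0, 0, 1], [0.098, 0, 0.001, 0, 0, 0, 1], [0.1, 0, 0.001, 0, 0, 0, 1]]}}

```text
clock: 18.3
tcp_pos: [0.644, -0.1811, 0.1627]
orientation: [-3.098, -0.515, 0.004]
contact_force: [-7.5, -1.6, 7.0]
grip_width: 0.0254
```

```bash
cat > chk.py <<'E'
from h import *
o=readout.get_obs(); q=[.6446,-.1805,.33,.07]
c,s=np.cos(.33),np.sin(.33); d=o["tcp_pos"][:2]-q[:2]; F=o["contact_force"]
print("along",c*d[0]+s*d[1],"lat",-s*d[0]+c*d[1],"z",o["tcp_pos"][2],"Fx",c*F[0]+s*F[1],"Fy",-s*F[0]+c*F[1],"Fz",F[2],"w",o["grip_width"])
f=grab_frame("top"); print("pad red top",red(f,proj(f,d2w(q,OFF["pad"]))[0]), [proj(f,d2w(q,np.array(OFF["pad"])-[0,0,h]))[0].round(1) for h in (0,.0075)])
E
python3 chk.py
```

```text
along -0.0007820921898681485 lat -0.00033987004221310794 z 0.16271011984486267 Fx -7.618437829674689 Fy 0.9685417838734107 Fz 7.035487775911995 w 0.02541624134359077
pad red top [384.63235294 253.04411765] [array([384.5, 253.3]), array([384.2, 253.4])]
```

Emit:
{"fn": "step_arm", "kwargs": {"commands": [[0.002, 0, 0, 0, 0, 0, 1], [0.004, 0, 0, 0, 0, 0, 1], [0.006, 0, 0, 0, 0, 0, 1], [0.007, 0, 0, 0, 0, 0, 1], [0.008, 0, 0, 0, 0, 0, 1], [0.009, 0, 0, 0, 0, 0, 1], [0.01, 0, 0, 0, 0, 0, 1], [0.01, 0, 0, 0, 0, 0, 1], [0.01, 0, 0, 0, 0, 0, 1], [0.01, 0, 0, 0, 0, 0, 1]]}}

```text
clock: 19.6
tcp_pos: [0.6471, -0.1805, 0.1627]
orientation: [-3.099, -0.513, 0.01]
contact_force: [-8.9, -0.9, 7.6]
grip_width: 0.0253
```

```bash
python3 chk.py
```

```text
along 0.0024116560626499944 lat -0.0008078966111753237 z 0.16272650667286573 Fx -8.692799753576606 Fy 2.0585187182304736 Fz 7.573141725712136 w 0.025274052242398405
pad red top [384.7761194  252.95522388] [array([384.5, 253.3]), array([384.2, 253.4])]
```

Emit:
{"fn": "step_arm", "kwargs": {"commands": [[0.004, 0, 0, 0, 0, 0, 1], [0.006, 0, 0, 0, 0, 0, 1], [0.008, 0, 0, 0, 0, 0, 1], [0.01, 0, 0, 0, 0, 0, 1], [0.012, 0, 0, 0, 0, 0, 1], [0.014, 0, 0, 0, 0, 0, 1], [0.014, 0, 0, 0, 0, 0, 1], [0.014, 0, 0, 0, 0, 0, 1], [0.014, 0, 0, 0, 0, 0, 1], [0.014, 0, 0, 0, 0, 0, 1]]}}

```text
clock: 20.9
tcp_pos: [0.6488, -0.1804, 0.1626]
orientation: [-3.1, -0.51, 0.029]
contact_force: [-22.6, -1.5, 17.9]
grip_width: 0.0254
```

```bash
python3 chk.py; python3 - <<'E'
from h import *
q=[.6446,-.1805,.33,.07]
f=grab_frame("scene"); a=f["img"][150:270,200:360]; print(red(f,proj(f,d2w(q,OFF["pad"]))[0],12),[proj(f,d2w(q,np.array(OFF["pad"])-[0,0,h]))[0].round(1) for h in (0,.0075)])
w=grab_frame("wrist"); im=w["img"].copy(); wire(im,w,q)
b=im[80:320,160:480]
cv2.imwrite("pics/c8.png",np.vstack([cv2.resize(a,(640,480),interpolation=cv2.INTER_CUBIC)[180:,:],cv2.resize(b,(400,300))[:, :].repeat(1,0) if 0 else cv2.copyMakeBorder(cv2.resize(b,(400,300)),0,0,0,240,0)])[:,:,::-1])
E
```

```text
along 0.003969820018505499 lat -0.001224728687529169 z 0.1626418633077619 Fx -21.90687018420839 Fy 5.924733450087469 Fz 17.928604996146316 w 0.025365818126651833
pad red top [384.75757576 253.03030303] [array([384.5, 253.3]), array([384.2, 253.4])]
[297.390625 207.828125] [array([297.4, 206.4]), array([297.4, 208.2])]
```

View pics/c8.png

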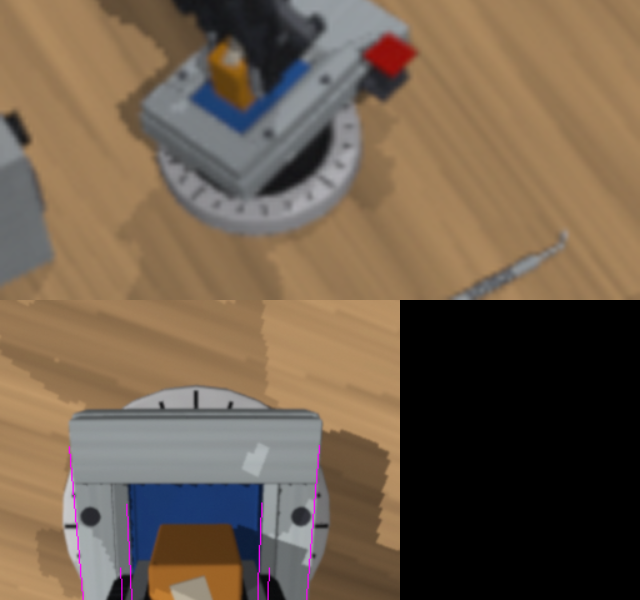

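The carrier is at the end stop (the force rises to 22 N), and the red pad's pixel position equals its "up" value from the start. I'll relieve the push, then release.

```bash
python3 - <<'E'
from h import *
q=[.6446,-.1805,.33,.07]
for s,z in((.0015,.1630),(.0015,.26)): go(*d2w(q,(s,0,0))[0][:2],z,.33)
E
```

```text
cmd [-0.0049, -0.0024, -0.0006, -0.0005, 0.0029, -0.0006]
cmd [-0.0085, -0.0031, -0.1946, -0.0005, 0.0029, -0.0006]
```

Emit:
{"fn": "step_arm", "kwargs": {"commands": [[-0.002, -0.001, 0, 0, 0.0015, 0, 1], [-0.005, -0.0024, -0.0006, -0.0005, 0.0029, -0.0006, 1], [-0.005, -0.0024, -0.0006, -0.0005, 0.0029, -0.0006, 1], [-0.005, -0.0024, -0.0006, -0.0005, 0.0029, -0.0006, 1], [-0.005, -0.0024, -0.0006, -0.0005, 0.0029, -0.0006, 0], [-0.005, -0.0024, -0.0006, -0.0005, 0.0029, -0.0006, -0.3], [-0.005, -0.0024, -0.0006, -0.0005, 0.0029, -0.0006, -0.3], [-0.005, -0.0024, -0.0006, -0.0005, 0.0029, -0.0006, -0.3], [-0.006, -0.0026, -0.04, -0.0005, 0.0029, -0.0006, -0.3], [-0.007, -0.0028, -0.1, -0.0005, 0.0029, -0.0006, -0.3]]}}

```text
clock: 22.3
tcp_pos: [0.6456, -0.1799, 0.2136]
orientation: [-3.098, -0.516, 0.002]
contact_force: [0.4, -0.5, 0.9]
grip_width: 0.0559
```

Emit:
{"fn": "step_arm", "kwargs": {"commands": [[0, 0, -0.08, 0, 0, 0, -0.3], [0, 0, -0.16, 0, 0, 0, -0.3], [-0.08, 0, -0.2, 0, 0, 0, -0.3], [-0.16, 0, -0.2, 0, 0, 0, -0.3], [-0.16, 0, -0.2, 0, 0, 0, -0.3], [-0.16, 0, -0.2, 0, 0, 0, -0.3], [-0.16, 0, -0.2, 0, 0, 0, -0.3], [-0.16, 0, -0.2, 0, 0, 0, -0.3], [-0.16, 0, -0.2, 0, 0, 0, -0.3], [-0.16, 0, -0.2, 0, 0, 0, -0.3]]}}

```text
clock: 23.55
tcp_pos: [0.5702, -0.2058, 0.3135]
orientation: [-3.098, -0.516, 0.002]
contact_force: [0.8, -0.4, 0.1]
grip_width: 0.0557
```

```bash
python3 - <<'E'
from h import *
q=[.6446,-.1805,.33,.07]; look("turntable",q,"w9")
f=grab_frame("scene"); print(red(f,proj(f,d2w(q,OFF["pad"]))[0],12),"start 297.435,207.888")
w=grab_frame("wrist"); print([(np.round(t["point"],1),ray(w,t["point"],.106).round(4),round(float(t["p"]),2)) for t in tip_of("carrier_block",w)[:2]], d2w(q,(0,0,.036)))
E
```

```text
home [317.2 132.9]
mouth [317.2 224.7]
  net [321.3 225.4] 0.89 [ 0.5704 -0.2098  0.07  ]
  net [313.6 132.5] 0.24 [ 0.6439 -0.1775  0.07  ]
pad [244.9 217.5]
  net [244.5 217.5] 0.84 [ 0.5607 -0.1454  0.092 ]
  net [563.  236.1] 0.68 [ 0.6346 -0.4097  0.092 ]
red [244.91276865 216.505689  ] [ 0.56159959 -0.14553068  0.092     ]
[297.47619048 207.84126984] start 297.435,207.888
[(array([315.5, 130. ]), array([ 0.6449, -0.1791,  0.106 ]), 0.9)] [[ 0.6446 -0.1805  0.106 ]]
```

View pics/w9.png

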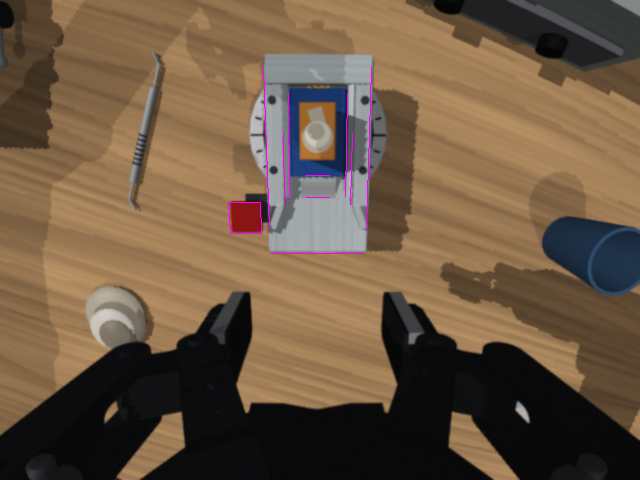

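The carrier sits at home at (317,132), with the catch tongue fully visible behind its rear edge at about (319,187) and the pad up. The ejector barely shows, and the bench is undisturbed. I'll hand in.

```bash
python3 -c "
from bench import r
print(r.hand_in())"
```

```text
the job is handed in; nothing more can be done
None
```

I pressed the vise dock's red catch and the large carrier sprang out about 12 mm. I then gripped its block, slid it out and slid it into the turntable dock up to the end stop, where the force rose to about 22 N. I eased off the push, opened the jaws and backed away, then handed in at about 24 s of the 54 s allowed.

**Final checks before handing in:**
- **Carrier position:** the network put the block at (0.645, −0.179), about 1.4 mm from the modelled home position.
- **Catch:** the tongue is visible behind the carrier's rear edge. The red pad is within 0.1 px of its starting "up" position in the scene view. I had no direct reading of the catch joint.
- **Robot:** the gripper is clear of everything, with contact force near zero.
- **Other objects:** everything in the last wrist view looked undisturbed. I did not measure each object's position again.

**Disagreement:** the network's point for the turntable dock's home in the last picture had low confidence (p 0.24) and was about 3 mm off my model. The carrier covers that point, so I ignored it.

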